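# Stow the copper handle under the shoe-care box's cantilever tray

## Task

Lift the top tray of the shoe-care box by its wooden bar and swing it up and back until it rests open, then lay the loose copper handle lengthwise in the V-grooved cradle in the compartment underneath, centred on the cradle, letting it settle in the groove before you let go of it. Then swing the tray back by its bar until it is fully closed again, lowering it all the way gently without letting it drop, and leave the boot weight, shoe trees and mallet where they are.

Things in the scene. Friction and masses are not known exactly. Their poses are not given: they have to be found in the camera images.
- care_box: Dark brown open wooden box fixed on the bench, 250 x 250 mm, walls 6 x 70 mm high, floor 6 mm. Origin: centre of its underside; x points from its front, which faces the robot's right, to its back (robot's left), z up; place and yaw vary. Inside: two fixed tins in the front half (radius 34, tops 26 mm above the bench, x = -78, y = +-62 mm), the cradle behind them.
- tray_arms (a joint): Swing angle (rad) of the tray's brass arms, 110 mm between pivots: 0 = closed stop, 1.538 = open stop, upright at 1.189. At q the tray (always level) has moved from closed by 110*(sin(q-1.189)+0.928) mm along the box's +x and 110*(cos(q-1.189)-0.373) mm up: 140 back, 62 up when open. Pivots move freely: let go below 1.189 it falls shut, beyond it falls open and stays.
- tray_front (a point): Middle of the lower front edge of the tray: an open lighter-brown tray 250 x 250 mm, about 0.5 kg, walls 32 mm high, tins fixed in it. Closed, it covers the box, this edge 74 mm above the bench at x = -125 mm in the box's frame; open, 136 mm up at x = +15, right above the middle of the cradle, so a gripper must lean towards the box's front to reach in. The arms run outside the box, at y = +-128 to 133 mm.
- tray_bar (a point): Middle of the tray's round pale-wood lifting bar: 16 mm diameter, along the box's y, 110 mm free between its posts, over the tray's centre, 65 mm above its underside: 139 mm above the bench when closed, 201 mm when open. Free on both sides and above; tray floor 59 mm below it, tray contents 39 mm below it or more. Axes as the box.
- cradle (a point): Where the middle of the copper handle's axis lies when seated: x = +15, y = 0 mm in the box's frame, 51 mm above the bench. Axes as the box; the groove runs along x. Two pale V-blocks, 10 mm thick along x, stand 42 mm before and behind it; 90 degree grooves, bottom 28 mm and mouth 48 mm above the bench, mouth 40 mm wide. Between the blocks 74 mm is free for fingers down to the floor.
- copper_handle: Loose round copper brush handle (a closed tube), 32 mm diameter, 120 mm long, about 0.22 kg, with a narrow brass band near each end (both ends alike), lying on its side on the bench on the robot's right; it can roll. Origin: middle of its axis, 16 mm above the bench; x is its long axis, the other axes turn as it rolls.
- boot_weight: Bystander: squat brown stoneware boot weight with a small knob, 80 mm diameter, 60 mm high, loose on the bench near the handle. Origin: centre of its underside.
- shoe_tree_1: Bystander: beech shoe tree, about 260 mm long (x), 72 mm wide, 46 mm high, loose on the bench at the robot's left. Origin: centre of its underside.
- shoe_tree_2: Bystander: the other shoe tree, same size, farther left.
- mallet: Bystander: wooden mallet lying along x at the robot's far right, about 245 mm long, head 55 x 100 x 55 mm at its +x end. Origin on the bench under its middle.

How it is judged:
On the way, in this order (a step that is already met when the one before it is completed fails the run):
1. the tray is swung back past upright to rest open (arms beyond 1.45 rad) (value of joint tray_arms above 1.45 rad), for 0.2 s.
2. the copper handle lies settled in the cradle (within 5 mm, 18 mm along it) while still held by the fingers, the tray being open (x of copper_handle in the frame of cradle between -0.018 and 0.018 m and y of copper_handle in the frame of cradle between -0.005 and 0.005 m and z of copper_handle in the frame of cradle between -0.005 and 0.005 m and angle between the x axis of copper_handle and the x axis of cradle, either way round below 0.1 rad and value of joint tray_arms above 1.3 rad and contact force between the fingers and copper_handle above 0.5 N), for 0.1 s.
At the end, for the whole second after the job is handed in: The tray is fully closed (arm angle below 0.04 rad) and the copper handle lies at rest in the cradle: its middle within 18 mm of the cradle's along the groove, within 5 mm sideways and in height, its axis within 0.1 rad of the groove (value of joint tray_arms below 0.04 rad and x of copper_handle in the frame of cradle between -0.018 and 0.018 m and y of copper_handle in the frame of cradle between -0.005 and 0.005 m and z of copper_handle in the frame of cradle between -0.005 and 0.005 m and angle between the x axis of copper_handle and the x axis of cradle, either way round below 0.1 rad and linear speed of copper_handle below 0.02 m/s); the robot touches nothing.
It fails at once if the tray is dropped or slammed while closing (arms closing faster than 3 rad/s, i.e. about 0.33 m/s) (velocity of joint tray_arms below -3 rad/s).
It fails at once if the stoneware boot weight is moved more than 20 mm (distance of boot_weight from where it was at the start of the episode above 0.02 m).
It fails at once if a shoe tree is moved more than 20 mm (distance of shoe_tree_1 from where it was at the start of the episode above 0.02 m).
It fails at once if a shoe tree is moved more than 20 mm (distance of shoe_tree_2 from where it was at the start of the episode above 0.02 m).
It fails at once if the mallet is moved more than 20 mm (distance of mallet from where it was at the start of the episode above 0.02 m).
It also fails if it takes over 72 s, if anything falls off the work surface, if the arm or the gripper's body presses on something with over 40 N, if the wrist force passes 120 N, or if a joint passes its speed limit or range.

## Robot

A 6-joint arm with a two-finger parallel gripper is mounted at the origin on the work surface. World frame = base frame: x ahead of the robot, y to its left, z up, the work surface at z = 0. Lengths are in m, angles in rad, forces in N, time in s.
With the tool pointing down it reaches from about 0.375 to 0.975 m from the base axis. Payload 3.8 kg.
Tool frame: the origin (TCP) lies on the centre line of the jaws, within the pads' length; the fingertips stand 14 mm ahead of it and the grasp point (between the pads) lies 5 mm behind it; z points along the fingers, y is the line along which they close (so a half turn about z gives the same grasp; the last joint's range is limited). The gripper opens to 85 mm and grips with 20 to 120 N. Pads are 22 mm wide; open, the fingers measure 114 mm over their backs; the gripper's body (76 mm by 85 mm) begins 54 mm behind the grasp point. The pads swing forward as they close: fully open they stand 13 mm farther back than shut.
Start: joints at [-1.258, 0.264, 1.604, -0, 1.274, -0.037], TCP at [0.231, -0.634, 0.245] pointing down, gripper open.
Joint ranges: [-2.63, 2.63], [-0.94, 2.18], [0.31, 2.57], [-1.31, 4.45], [0, 2.66], [-2.55, 2.55]. Speed limits (rad/s): [2.57, 2.57, 3.14, 3.14, 3.14, 3.14].

## Interface

Orientations are given as a rotation vector (axis times angle).
In Python, from workcell import bot, eyes, spot_in gives the robot as it stands.
- The arm moves only by the tool carry_out, never from a script. Its argument "series" is text: rows parted by semicolons, each of 4 numbers parted by spaces: the shift along the world's x, y, z in m, then the turn about the world's z in degrees. In form: tx ty tz roll; .... A call has 1 to 20 rows; each row shifts and turns the commanded pose from where the row before left it; what a row does not reach is not made up. A row lasts 1/8 s, in which the tool goes at most 62.5 mm and 10.7 degrees, less where a joint would pass 70% of its speed; a pose out of reach is approached as far as the arm can. A call is refused whole if a number of a shift passes 0.0625 or a number of a turn 10.7, either way. A call with a gripper value outside its range is refused whole. "jaw" is the gripper command: -1 is shut, 1 is fully open, values between are in proportion, set as the call begins (left out, the last holds). The fingers move at their own pace and stop on an object; "grip_force" is the grip in N (left out, the last holds). Time passes only in rows, so rows that do not move let the fingers close. It gives the time, the measured TCP pose, the force, the opening and the grip force at its end, in the units of the state.
- bot.read_state(): the state, without advancing time (a new reading comes with each control period).
- eyes.read_camera(name): name is "scene" or "top" or "wrist"; returns (picture, depth): 480x640x3 uint8, blue, green, red; 480x640 float32, m along the optical axis (not along the pixel's ray), 0 where there is no reading.
- eyes.get_calibration(name): a dict with "K" (3x3 intrinsics, pixels), "distortion" ([k1, k2, p1, p2, k3] as OpenCV has them; the pictures are not rectified), "position" and "rotation" of the camera in the world; the wrist camera has in their place "T_tool_cam" (4x4, takes a point from camera to tool coordinates, whose origin is the TCP and whose axes are the flange's). Camera axes: x right, y down, z forward; pixel columns grow to the right and rows downward; lengths in m; the calibration is good to about 2 mm. A picture is of the moment at which its call begins: read the wrist's pose just before it. get_calibration takes no time and is no camera call.
- bot.finish_job(): hands the job in; it is judged then, once.
Trained networks look in the newest picture that a camera, given by its name, has taken for a name from the list of things; names that differ only in an ending like _2 or _b are one class to them, and where a whole thing is asked for, a point or a joint stands for the part that bears it (a point fixed in the world has none). Each returns a list of dicts, best first, with "score" (0 to 1); they miss things now and then, are a little off and sometimes report something else, mostly with a low value. They report only what shows in the picture. A call takes as long as a camera call.
- spot_in(camera, target): "rect" ([centre column, centre row, width, height] in pixels, round what is visible of it).
The state is a dict: "time": time; "q": joint angles; "joint_vel": joint speeds; "joint_torque": joint torques, N m; "tool_pos": TCP position; "tcp_rot": TCP orientation; "wrist_force": force on the tool from outside, world axes, zero at the start; "torque": the same for the moment, N m; "width": opening from 0.0 (shut) to 1.0 (fully open); "grip_force": force on a finger pad.
Only numpy, scipy, OpenCV 4.12 (cv2) and the standard library are available. Lean on these libraries where they do the work, as an engineer would, in place of code of your own. Each camera call takes 0.05 s, during which the arm holds its last target. There are 200 camera calls.

## Working session

There is one attempt and no reset: what is moved stays moved. The work goes in short steps, Python scripts to look and compute and a tool call to move; the robot and the scene stay as the last step left them, time stands still between calls to the robot, and variables do not carry over. Pictures are saved under pics/ and viewed, at most 10 in all, crops included, and the job is handed in when it is done.

Besides the shell and the picture viewer there is one more tool, called after "Call:" as name(argument=value, ...), one argument or row to a line, values as JSON. carry_out: Moves the arm, as the interface text tells. Its arguments: {"type":"object","properties":{"series":{"type":"string"},"jaw":{"type":"number"},"grip_force":{"type":"number"}},"required":["series"]}

```bash
mkdir -p pics; ls
cat > h.py <<'E'
import numpy as np, cv2
from workcell import bot, eyes, spot_in
from scipy.spatial.transform import Rotation as R
def cloud(name):
    s=bot.read_state(); im,d=eyes.read_camera(name); c=eyes.get_calibration(name)
    K=np.array(c['K']); D=np.array(c['distortion'])
    v,u=np.mgrid[0:480,0:640]
    n=cv2.undistortPointsIter(np.stack([u.ravel(),v.ravel()],1).astype(np.float32)[:,None],K,D,None,None,(3,40,1e-6)).reshape(480,640,2)
    P=np.dstack([n[...,0]*d,n[...,1]*d,d])
    if 'T_tool_cam' in c:
        T=np.array(c['T_tool_cam']); P=P@T[:3,:3].T+T[:3,3]
        Rm=R.from_rotvec(s['tcp_rot']).as_matrix(); t=np.array(s['tool_pos'])
    else:
        Rm=np.array(c['rotation']); Rm=R.from_rotvec(Rm).as_matrix() if Rm.ndim==1 else Rm; t=np.array(c['position'])
    P=P@Rm.T+t; P[d<=0]=np.nan
    return im,P
E
python3 - <<'E'
from h import *
s=bot.read_state(); print(s['time'],s['tool_pos'],s['tcp_rot'],s['wrist_force'])
for n in ('top','scene'):
    im,P=cloud(n); np.save(n+'.npy',P); cv2.imwrite(f'pics/{n}0.png',im)
    c=eyes.get_calibration(n); print(n,c['position'])
    for t in ('copper_handle','boot_weight','care_box','tray_bar','mallet','shoe_tree_1'):
        for r in spot_in(n,t)[:2]:
            u,v=np.int32(np.round(r['rect'][:2])); print(t,round(r['score'],2),np.round(r['rect']),np.round(P[v,u],3))
E
```

```text
pics
0.0 [ 0.23111074 -0.63344712  0.24394269] [-3.09146797e+00 -5.46240606e-01  4.67790241e-04] [-0.22687922 -0.82345333  0.70423627]
top [ 0.39733782 -0.01387521  1.54456329]
copper_handle 0.76 [429. 277.  41.  14.] [ 0.433 -0.324  0.034]
boot_weight 0.57 [410. 219.  24.  28.] [ 0.614 -0.271  0.045]
care_box 0.73 [318. 263.  94.  98.] [0.479 0.016 0.144]
tray_bar 0.68 [320. 262.  92.  93.] [0.481 0.01  0.15 ]
mallet 0.66 [498. 256.  37.  83.] [ 0.493 -0.541  0.032]
shoe_tree_1 0.85 [158. 280.  25.  78.] [0.445 0.525 0.021]
shoe_tree_1 0.6 [191. 267.  24.  82.] [0.483 0.419 0.025]
scene [ 1.30844667 -0.60952143  1.49735541]
copper_handle 0.7 [210. 278.  35.  26.] [ 0.446 -0.325  0.026]
boot_weight 0.65 [258. 313.  28.  26.] [ 0.646 -0.284  0.049]
care_box 0.61 [305. 227. 109. 103.] [ 0.511 -0.003  0.084]
tray_bar 0.95 [306. 220. 110.  90.] [0.491 0.016 0.083]
mallet 0.89 [164. 336.  63.  71.] [ 0.535 -0.537  0.042]
shoe_tree_1 0.96 [398. 173.  58.  52.] [0.51  0.408 0.044]
shoe_tree_1 0.59 [414. 155.  56.  47.] [0.481 0.517 0.038]
```

View pics/top0.png

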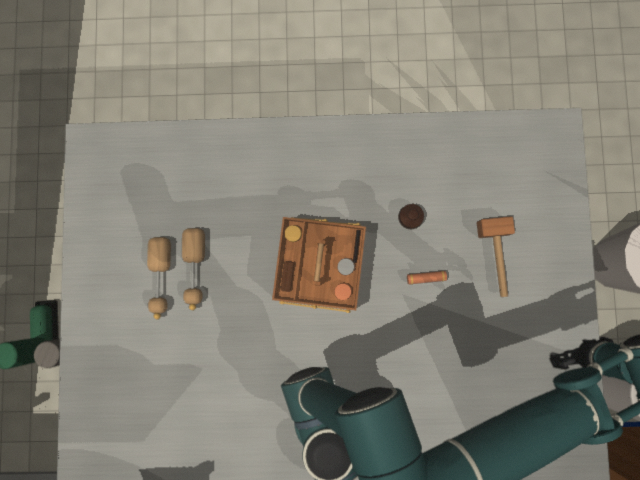

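View pics/scene0.png

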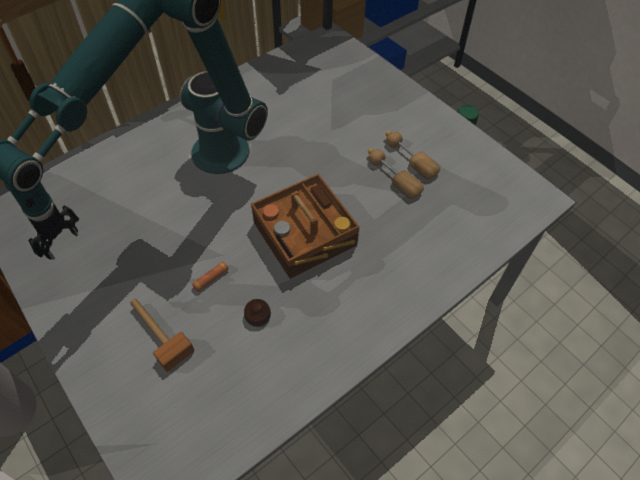

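Top view: box with tray centred near (320,262), bar at (321,261), slightly yawed; handle at (428,277), boot weight (411,216), mallet (497,255). Now box yaw, bar and handle axes from the depth.

Run:
```python
from h import *
for n in ('top','scene'):
    P=np.load(n+'.npy').reshape(-1,3); x,y,z=P.T
    def sel(a,b,c,d,e,f): return P[(x>a)&(x<b)&(y>c)&(y<d)&(z>e)&(z<f)]
    for nm,q in (('tray',sel(.3,.68,-.17,.19,.09,.16)),('bar',sel(.4,.57,-.07,.1,.133,.165)),('handle',sel(.36,.52,-.42,-.25,.012,.05)),('boot',sel(.54,.7,-.36,-.2,.02,.09))):
        xy=(q[:,:2]*1000).astype(np.float32); r=cv2.minAreaRect(xy)
        m=xy.mean(0); w,V=np.linalg.eigh(np.cov(xy.T)); 
        print(n,nm,len(q),'rect',np.round(r[0],0),np.round(r[1],0),round(r[2],1),'mean',np.round(m),'pca deg',round(np.degrees(np.arctan2(V[1,1],V[0,1])),1),'z',np.round(np.percentile(q[:,2],[5,50,95]),3))
```

```text
top tray 2253 rect [482.  15.] [250. 269.] 81.5 mean [481.  19.] pca deg 61.9 z [0.091 0.1   0.147]
top bar 266 rect [482.  15.] [ 21. 130.] 81.6 mean [482.  15.] pca deg 171.3 z [0.14  0.146 0.152]
top handle 393 rect [ 435. -318.] [ 34. 120.] 4.3 mean [ 433. -318.] pca deg 94.3 z [0.02  0.03  0.037]
top boot 492 rect [ 626. -277.] [76. 75.] 38.1 mean [ 624. -275.] pca deg -160.4 z [0.031 0.042 0.061]
scene tray 2394 rect [489.  13.] [253. 270.] 81.1 mean [488.  15.] pca deg -153.5 z [0.091 0.1   0.146]
scene bar 224 rect [484.  14.] [ 24. 135.] 80.7 mean [488.  11.] pca deg 170.9 z [0.138 0.147 0.153]
scene handle 408 rect [ 434. -324.] [147. 111.] 57.7 mean [ 441. -322.] pca deg 93.5 z [0.015 0.029 0.036]
scene boot 549 rect [ 631. -279.] [76. 79.] 14.6 mean [ 637. -282.] pca deg 93.0 z [0.025 0.041 0.061]
```

Call:
carry_out(
  series="0.018 0.05 0.004 -2.2;0.018 0.05 0.004 -2.2;0.018 0.05 0.004 -2.2;0.018 0.05 0.004 -2.2;0.018 0.05 0.004 -2.2;0.018 0.05 0.004 -2.2;0.018 0.05 0.004 -2.2;0.018 0.05 0.004 -2.2;0.018 0.05 0.004 -2.2;0.018 0.05 0.004 -2.2;0.018 0.05 0.004 -2.2;0.018 0.05 0.004 -2.2;0.018 0.05 0.004 -2.2;0 0 0 0;0 0 0 0",
  jaw=0.3,
)

```text
time: 2.58
tool_pos: [0.4651, 0.0157, 0.2972]
tcp_rot: [3.132, -0.232, -0.0]
wrist_force: [-0.1, -0.1, 0.6]
width: 0.651
grip_force: 0.0
```

```bash
cat > pose.py <<'E'
from h import *
def pr():
    s=bot.read_state(); M=R.from_rotvec(s['tcp_rot']).as_matrix()
    print('t',round(s['time'],2),'pos',np.round(1000*np.array(s['tool_pos']),1),'ytool deg',round(np.degrees(np.arctan2(M[1,1],M[0,1])),1),'zt',np.round(M[:,2],3),'q',np.round(s['q'],2),'w',round(s['width'],3),'F',np.round(s['wrist_force'],1),'g',s['grip_force'])
E
python3 - <<'E'
from pose import *
pr(); im,P=cloud('wrist'); cv2.imwrite('pics/w1.png',im); np.save('w1.npy',P)
P=P.reshape(-1,3); x,y,z=P.T
q=P[(abs(x-.482)<.09)&(abs(y-.015)<.09)&(z>.133)&(z<.165)]; xy=(q[:,:2]*1000).astype(np.float32)
print(len(q),cv2.minAreaRect(xy),np.percentile(q[:,2],[5,50,95]))
E
```

```text
t 2.58 pos [465.1  15.7 297.2] ytool deg -98.5 zt [-0.    -0.001 -1.   ] q [-0.02 -0.17  1.96 -0.    1.35  1.7 ] w 0.651 F [-0.1 -0.1  0.6] g 0.0
3269 ((482.2355041503906, 16.511798858642578), (21.688583374023438, 130.4949188232422), 81.58103942871094) [0.14092206 0.14665647 0.14998796]
```

View pics/w1.png

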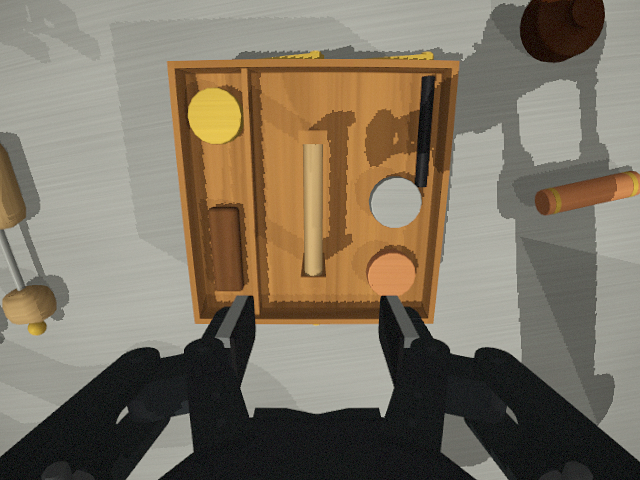

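Wrist view: bar at (313,205) inside the tray, handle at (590,192), boot weight (562,25). The bar is confirmed at (482,16) mm, so I descend and grip.

Call:
carry_out(
  series="0.005 0 -0.02 0;0.005 0 -0.025 0;0.005 0.0005 -0.03 0;0.002 0 -0.03 0;0 0 -0.03 0;0 0 -0.02 0;0 0 -0.008 0;0 0 0 0;0 0 0 0",
)

```text
time: 3.75
tool_pos: [0.4832, 0.0159, 0.1354]
tcp_rot: [-3.133, 0.236, -0.003]
wrist_force: [0.2, -0.1, -0.4]
width: 0.656
grip_force: 0.0
```

Call:
carry_out(
  series="0 0 0 0;0 0 0 0;0 0 0 0;0 0 0 0;0 0 0 0;0 0 0 0",
  jaw=-1,
  grip_force=50,
)

```text
time: 4.5
tool_pos: [0.4827, 0.0163, 0.1349]
tcp_rot: [3.133, -0.234, 0.001]
wrist_force: [-1.7, -1.8, 6.9]
width: 0.172
grip_force: 48.7
```

Run:
```python
from pose import *
pr()
q=np.linspace(0,1.538,17)
a=110*(np.sin(q-1.189)+.928); b=110*(np.cos(q-1.189)-.373); a-=a[0]; b-=b[0]
th=np.radians(81.5); d=np.diff(np.stack([a*np.cos(th),a*np.sin(th),b],1),axis=0)/1000
print('; '.join('%.4f %.4f %.4f 0'%tuple(r) for r in d)); print(d.sum(0))
```

```text
t 4.5 pos [482.7  16.3 134.9] ytool deg -98.5 zt [ 0.001 -0.    -1.   ] q [-0.02 -0.    2.12 -0.    1.02  1.7 ] w 0.172 F [-1.7 -1.8  6.9] g 48.72511088848114
0.0007 0.0044 0.0096 0; 0.0008 0.0052 0.0091 0; 0.0009 0.0061 0.0086 0; 0.0010 0.0069 0.0080 0; 0.0011 0.0076 0.0073 0; 0.0012 0.0083 0.0065 0; 0.0013 0.0088 0.0057 0; 0.0014 0.0093 0.0048 0; 0.0015 0.0097 0.0038 0; 0.0015 0.0101 0.0029 0; 0.0015 0.0103 0.0019 0; 0.0016 0.0104 0.0009 0; 0.0016 0.0105 -0.0001 0; 0.0016 0.0104 -0.0011 0; 0.0015 0.0102 -0.0021 0; 0.0015 0.0100 -0.0031 0
[0.02064824 0.13816063 0.06238398]
```

Gripped (width 0.172 ≈ 15 mm bar). Swing open.

Call:
carry_out(
  series="0.0007 0.0044 0.0096 0; 0.0008 0.0052 0.0091 0; 0.0009 0.0061 0.0086 0; 0.0010 0.0069 0.0080 0; 0.0011 0.0076 0.0073 0; 0.0012 0.0083 0.0065 0; 0.0013 0.0088 0.0057 0; 0.0014 0.0093 0.0048 0; 0.0015 0.0097 0.0038 0; 0.0015 0.0101 0.0029 0; 0.0015 0.0103 0.0019 0; 0.0016 0.0104 0.0009 0; 0.0016 0.0105 -0.0001 0; 0.0016 0.0104 -0.0011 0; 0.0015 0.0102 -0.0021 0; 0.0015 0.0100 -0.0031 0;0 0 0 0;0 0 0 0;0 0 0 0",
)

```text
time: 6.88
tool_pos: [0.5032, 0.1544, 0.1974]
tcp_rot: [3.132, -0.234, 0.0]
wrist_force: [0.0, -0.5, 7.6]
width: 0.168
grip_force: 50.1
```

Call:
carry_out(
  series="0 0 0 0;0 0 0 0;0 0 0 0;0 0 0.02 0;0 0 0.04 0;0 0 0.04 0;0 -0.04 0.02 8;0 -0.055 0 9;-0.005 -0.055 0 9;-0.005 -0.055 0 9;-0.01 -0.055 0 9;-0.01 -0.055 0 9;-0.01 -0.055 -0.01 9;-0.01 -0.055 -0.01 9;-0.01 -0.055 -0.01 9;-0.01 -0.05 -0.01 9;0 -0.035 0 9;0 0 0 5;0 0 0 0;0 0 0 0",
  jaw=0.3,
)

```text
time: 9.38
tool_pos: [0.433, -0.41, 0.2767]
tcp_rot: [-2.135, -2.304, -0.0]
wrist_force: [-0.3, 0.4, -0.4]
width: 0.648
grip_force: 0.0
```

Run:
```python
from pose import *
pr(); print(np.round(eyes.get_calibration('wrist')['T_tool_cam'],3))
im,P=cloud('wrist'); cv2.imwrite('pics/w2.png',im)
P=P.reshape(-1,3); x,y,z=P.T
q=P[(abs(x-.435)<.09)&(abs(y+.318)<.1)&(z>.012)&(z<.05)]; xy=(q[:,:2]*1000).astype(np.float32)
print(len(q),cv2.minAreaRect(xy),np.percentile(q[:,2],[5,50,95,99]))
im,P=cloud('top'); np.save('top2.npy',P); cv2.imwrite('pics/top2.png',im[180:340,240:400])
P=P.reshape(-1,3); x,y,z=P.T
q=P[(abs(x-.503)<.1)&(abs(y-.154)<.1)&(z>.185)&(z<.22)]; xy=(q[:,:2]*1000).astype(np.float32)
print('bar',len(q),cv2.minAreaRect(xy))
```

```text
t 9.38 pos [ 433.  -410.   276.7] ytool deg 4.4 zt [-0.  0. -1.] q [-0.8   0.1   1.74  0.    1.3  -0.88] w 0.648 F [-0.3  0.4 -0.4] g 0.0
[[-0.001 -0.958 -0.287  0.073]
 [ 1.    -0.001 -0.    -0.001]
 [-0.    -0.287  0.958 -0.129]
 [ 0.     0.     0.     1.   ]]
3509 ((433.9516906738281, -317.76824951171875), (32.14580154418945, 119.95426940917969), 4.038623809814453) [0.02221501 0.03034389 0.03299711 0.03368731]
bar 297 ((502.32861328125, 152.36154174804688), (22.8533992767334, 130.1390838623047), 81.1663589477539)
```

View pics/w2.png

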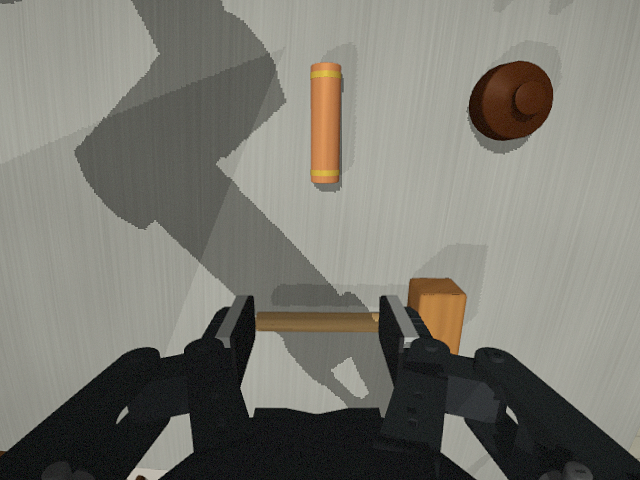

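Wrist view: handle (325,123) lies clear of the boot weight (512,100) and mallet (435,315). Descend on its near end.

Call:
carry_out(
  series="0.001 0.01 -0.03 0;0.001 0.0105 -0.04 0;0.001 0.0105 -0.04 0;0.001 0.0105 -0.04 0;0.0005 0 -0.04 -0.3;0 0 -0.035 0;0 0 -0.02 0;0 0 -0.0125 0;0 0 0 0;0 0 0 0",
)

```text
time: 10.72
tool_pos: [0.4385, -0.3698, 0.0208]
tcp_rot: [2.138, 2.298, 0.0]
wrist_force: [0.1, -0.7, 0.2]
width: 0.65
grip_force: 0.0
```

Call:
carry_out(
  series="0 0 0 0;0 0 0 0;0 0 0 0;0 0 0 0;0 0 0 0;0 0 0 0;0 0 0 0",
  jaw=-1,
  grip_force=110,
)

```text
time: 11.6
tool_pos: [0.4383, -0.3697, 0.0213]
tcp_rot: [2.138, 2.299, -0.0]
wrist_force: [-1.9, 0.7, 5.5]
width: 0.335
grip_force: 108.2
```

Call:
carry_out(
  series="0 0 0.01 0;0 0 0.02 0;0 0 0.03 0;0 0 0.03 0;0 0 0.03 0;0 0 0 0;0 0 0 0",
)

```text
time: 12.48
tool_pos: [0.4371, -0.3685, 0.1391]
tcp_rot: [-2.139, -2.3, 0.0]
wrist_force: [-0.3, -0.4, -2.8]
width: 0.331
grip_force: 108.8
```

Run:
```python
from pose import *
pr(); im,P=cloud('wrist'); cv2.imwrite('pics/w3.png',im); np.save('w3.npy',P)
M=P.reshape(-1,3); s=bot.read_state(); t=np.array(s['tool_pos'])
hsv=cv2.cvtColor(im,cv2.COLOR_BGR2HSV); d=M-t
m=(hsv[...,1].ravel()>90)&(abs(d[:,0])<.05)&(d[:,1]>0)&(d[:,1]<.15)&(abs(d[:,2])<.06)
q=M[m]; print(len(q),np.round(cv2.minAreaRect((q[:,:2]*1000).astype(np.float32)),1) if 0 else cv2.minAreaRect((q[:,:2]*1000).astype(np.float32)))
for a in np.arange(.01,.12,.02):
    k=q[abs(q[:,1]-t[1]-a)<.005]
    if len(k)>5: print(a,len(k),np.round(1000*np.percentile(k[:,2],98)),np.round(1000*np.median(k[:,0])))
```

```text
t 12.47 pos [ 437.1 -368.5  139.1] ytool deg 4.1 zt [-0.  0. -1.] q [-0.74  0.16  1.93 -0.    1.05 -0.82] w 0.331 F [-0.3 -0.4 -2.8] g 108.81368637084961
26484 ((436.43768310546875, -312.04827880859375), (99.6093978881836, 112.07345581054688), 0.04889138415455818)
0.01 2122 195.0 433.0
0.03 1961 151.0 434.0
0.049999999999999996 2244 150.0 432.0
0.06999999999999999 2530 150.0 431.0
0.08999999999999998 2830 150.0 430.0
0.10999999999999997 1869 150.0 430.0
```

View pics/w3.png

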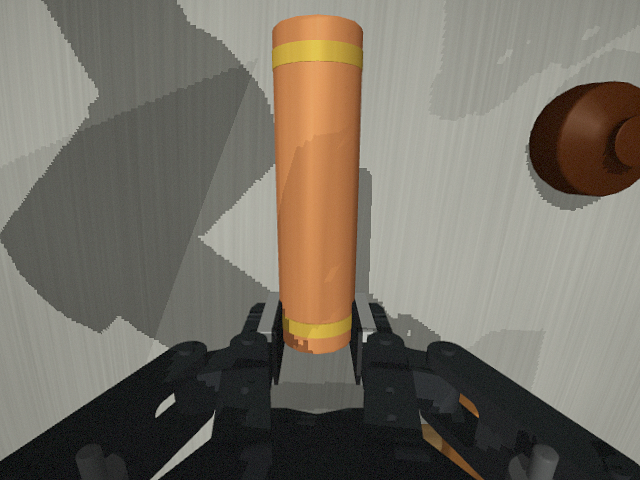

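Handle is held level (top at 150 mm all along, far end (317,30)). Turn to the box yaw and move to a stand-off before the open compartment.

Call:
carry_out(
  series="0.003 0.02 0 -1.5;0.004 0.04 0 -2;0.004 0.045 0 -2;0.004 0.045 -0.005 -2;0.004 0.045 -0.01 -2;0.004 0.04 -0.01 -2;0.004 0.027 -0.009 -1;0 0 0 0;0 0 0 0;0 0 0 0",
)

```text
time: 13.78
tool_pos: [0.4646, -0.1078, 0.1055]
tcp_rot: [2.378, 2.052, -0.0]
wrist_force: [0.8, 0.0, -2.1]
width: 0.329
grip_force: 108.9
```

Run:
```python
from pose import *
pr(); im,P=cloud('wrist'); cv2.imwrite('pics/w4.png',im); np.save('w4.npy',P)
im,T=cloud('top'); np.save('top3.npy',T)
th=np.radians(81.5); u=np.array([np.cos(th),np.sin(th)]); v=np.array([-u[1],u[0]]); o=np.array([.4823,.0158])
for nm,C in (('wrist',P),('top3',T),('top2',np.load('top2.npy'))):
    C=C.reshape(-1,3); X=1000*np.stack([(C[:,:2]-o)@u,(C[:,:2]-o)@v,C[:,2]],1)
    q=X[(abs(X[:,0]+27)<12)&(abs(X[:,1])<50)&(X[:,2]>38)&(X[:,2]<56)]
    print(nm,'block',len(q),np.round(np.percentile(q,[2,50,98],axis=0)).tolist() if len(q) else '')
    for w in ('wall -y',(-140,-110,-60,60,62,80)),('L',(-110,0,-140,-108,62,80)),('R',(-110,0,108,140,62,80)):
        a,b,c,d,e,f=w[1]; k=X[(X[:,0]>a)&(X[:,0]<b)&(X[:,1]>c)&(X[:,1]<d)&(X[:,2]>e)&(X[:,2]<f)]
        if len(k)>5: print('  ',w[0],len(k),np.round(np.percentile(k,[3,50,97],axis=0)).tolist())
    h=X[(X[:,0]>-115)&(X[:,0]<20)&(abs(X[:,1])<30)&(X[:,2]>90)&(X[:,2]<125)]
    if len(h): print('  handle',len(h),np.round(np.percentile(h,[1,50,99],axis=0),1).tolist())
```

```text
t 13.78 pos [ 464.6 -107.8  105.5] ytool deg -8.4 zt [ 0. -0. -1.] q [-0.28  0.02  2.15 -0.    0.96 -0.13] w 0.329 F [ 0.8  0.  -2.1] g 108.92091393470764
wrist block 112 [[-31.0, -24.0, 44.0], [-26.0, 22.0, 45.0], [-22.0, 24.0, 47.0]]
   wall -y 2497 [[-124.0, -58.0, 63.0], [-120.0, -20.0, 70.0], [-118.0, 58.0, 72.0]]
   L 5479 [[-106.0, -125.0, 63.0], [-49.0, -119.0, 70.0], [-3.0, -118.0, 72.0]]
   R 5484 [[-106.0, 118.0, 63.0], [-49.0, 120.0, 70.0], [-3.0, 125.0, 72.0]]
  handle 25614 [[-114.3, -17.4, 103.4], [-58.5, 0.2, 114.1], [-14.0, 18.1, 119.9]]
top3 block 13 [[-32.0, -22.0, 42.0], [-28.0, 16.0, 45.0], [-24.0, 22.0, 51.0]]
   L 85 [[-106.0, -124.0, 64.0], [-54.0, -121.0, 70.0], [-2.0, -118.0, 76.0]]
   R 59 [[-108.0, 120.0, 64.0], [-38.0, 123.0, 70.0], [-2.0, 127.0, 76.0]]
  handle 183 [[-65.4, -14.9, 100.3], [-39.4, 1.8, 113.5], [-14.9, 15.8, 122.9]]
top2 block 30 [[-33.0, -22.0, 38.0], [-28.0, -9.0, 44.0], [-23.0, 22.0, 50.0]]
   wall -y 85 [[-126.0, -57.0, 64.0], [-123.0, -1.0, 71.0], [-120.0, 55.0, 77.0]]
   L 83 [[-107.0, -124.0, 63.0], [-54.0, -121.0, 70.0], [-3.0, -118.0, 75.0]]
   R 77 [[-107.0, 120.0, 66.0], [-56.0, 122.0, 70.0], [-4.0, 125.0, 76.0]]
```

View pics/w4.png

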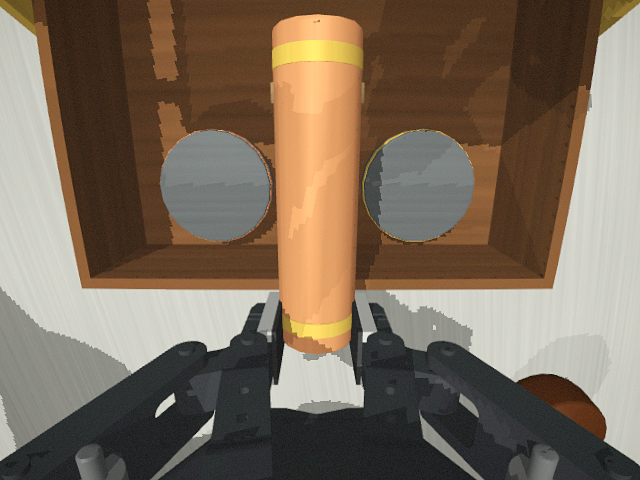

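Frame checks out: walls at ±125 and front at −124 mm in my box frame, handle on the centre line, tip at (317,20). Slide in under the tray and lower.

Call:
carry_out(
  series="0.0013 0.0085 0 0;0.002 0.0135 0 0;0.002 0.0135 0 0;0.002 0.0135 0 0;0.002 0.0135 0 0;0.002 0.0132 0 0;0 0 0 0;0 0 -0.01 0;0 0 -0.01 0;0 0 -0.01 0;0 0 -0.006 0;0 0 -0.004 0;0 0 0 0;0 0 0 0",
)

```text
time: 15.62
tool_pos: [0.4762, -0.0313, 0.0658]
tcp_rot: [2.377, 2.053, 0.001]
wrist_force: [1.0, 0.4, -2.1]
width: 0.331
grip_force: 108.9
```

Run:
```python
from pose import *
pr(); im,P=cloud('wrist'); cv2.imwrite('pics/w5.png',im)
th=np.radians(81.5); u=np.array([np.cos(th),np.sin(th)]); v=np.array([-u[1],u[0]]); o=np.array([.4823,.0158])
t=np.array(bot.read_state()['tool_pos'])[:2]-o; print(t@u,t@v)
```

```text
t 15.62 pos [476.2 -31.3  65.8] ytool deg -8.4 zt [ 0.001 -0.    -1.   ] q [-0.12  0.08  2.18 -0.    0.88  0.03] w 0.331 F [ 1.   0.4 -2.1] g 108.89569044113159
-0.047451397691813044 -0.0009356991933885464
```

View pics/w5.png

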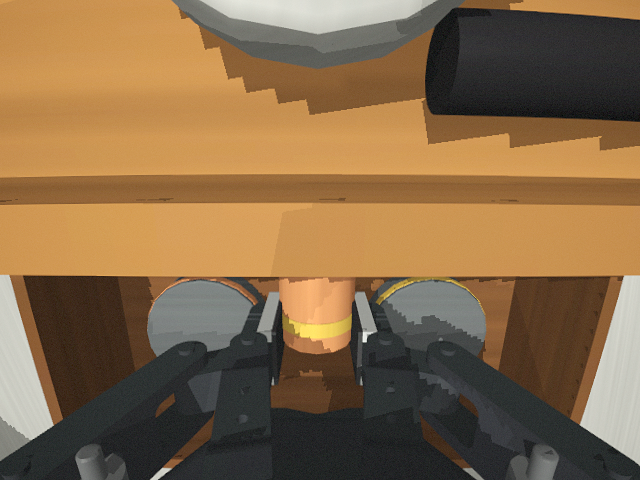

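The handle end (317,310) is centred, with the tray edge (row 275) clear of the gripper. Lower to seat.

Call:
carry_out(
  series="0 0 -0.003 0;0 0 -0.003 0;0 0 -0.002 0;0 0 -0.001 0;0 0 -0.001 0;0 0 0 0;0 0 0 0",
)

```text
time: 16.55
tool_pos: [0.4761, -0.0312, 0.0559]
tcp_rot: [2.377, 2.053, 0.001]
wrist_force: [-1.1, -0.3, 2.5]
width: 0.328
grip_force: 109.0
```

Call:
carry_out(
  series="0 0 -0.0005 0;0 0 0 0;0 0 -0.0005 0;0 0 0 0;0 0 0 0",
)

```text
time: 17.18
tool_pos: [0.4762, -0.0313, 0.0556]
tcp_rot: [2.377, 2.054, 0.0]
wrist_force: [-3.8, -0.2, 10.1]
width: 0.334
grip_force: 109.9
```

Firmly seated (10 N). Relax the grip so it settles while held, then open.

Call:
carry_out(
  series="0 0 0 0;0 0 0 0;0 0 0 0;0 0 0 0;0 0 0 0",
  grip_force=20,
)

```text
time: 17.8
tool_pos: [0.4762, -0.0313, 0.0556]
tcp_rot: [2.377, 2.054, 0.0]
wrist_force: [-3.8, 0.3, 9.6]
width: 0.33
grip_force: 109.9
```

Call:
carry_out(
  series="0 0 0 0;0 0 0 0;0 0 0 0;0 0 0 0",
  jaw=0.2,
)

```text
time: 18.3
tool_pos: [0.4757, -0.0312, 0.0543]
tcp_rot: [-2.377, -2.053, 0.0]
wrist_force: [-0.7, -0.3, 0.5]
width: 0.601
grip_force: 0.0
```

Call:
carry_out(
  series="0 0 0.01 0;0 0 0.025 0;0 0 0.03 0;-0.002 -0.015 0.03 0;-0.004 -0.03 0.03 0;-0.005 -0.035 0.03 0;-0.001 -0.01 0.03 0;0 0 0 0;0 0 0 0",
)

```text
time: 19.42
tool_pos: [0.4634, -0.1209, 0.2391]
tcp_rot: [-2.377, -2.053, 0.0]
wrist_force: [0.6, 0.1, 0.6]
width: 0.599
grip_force: 0.0
```

Run:
```python
from pose import *
pr(); im,P=cloud('wrist'); cv2.imwrite('pics/w6.png',im)
th=np.radians(81.5); u=np.array([np.cos(th),np.sin(th)]); v=np.array([-u[1],u[0]]); o=np.array([.4823,.0158])
hsv=cv2.cvtColor(im,cv2.COLOR_BGR2HSV)
C=P.reshape(-1,3); X=1000*np.stack([(C[:,:2]-o)@u,(C[:,:2]-o)@v,C[:,2]],1)
h=X[(X[:,0]>-100)&(X[:,0]<60)&(abs(X[:,1])<24)&(X[:,2]>52)&(X[:,2]<85)]
print(len(h),np.round(np.percentile(h,[.5,50,99.5],axis=0),1).tolist())
for a in range(-60,30,10):
    k=h[abs(h[:,0]-a)<4]
    if len(k)>20: print(a,len(k),np.round(np.percentile(k[:,1],[1,99]),1),np.round(np.percentile(k[:,2],97),1))
```

```text
t 19.43 pos [ 463.4 -120.9  239.1] ytool deg -8.4 zt [-0.  0. -1.] q [-0.31 -0.11  2.02  0.    1.24 -0.16] w 0.599 F [0.6 0.1 0.6] g 0.0
4733 [[-54.7, -15.4, 54.4], [-5.2, 0.2, 64.9], [40.2, 15.7, 68.5]]
-50 374 [-15.3  15.7] 67.7
-40 368 [-15.1  15.6] 68.2
-30 373 [-15.   15.5] 67.7
-20 386 [-14.9  15.4] 67.8
-10 390 [-14.7  15.3] 67.8
0 420 [-15.5  16. ] 67.7
10 415 [-15.4  15.9] 68.1
20 417 [-15.2  15. ] 67.8
```

View pics/w6.png

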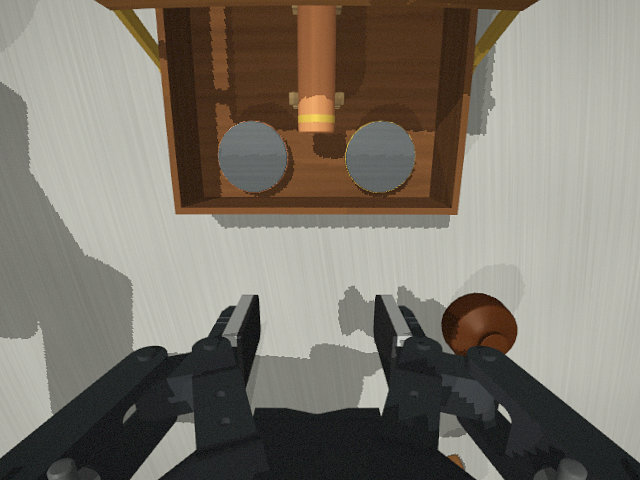

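Handle seated: level (top 68 mm), centred within 0.2 mm sideways, front end (317,128) at −55 mm → 11 mm off along the groove, in tolerance. Now back to the bar.

Call:
carry_out(
  series="0 0.005 0.02 -5;0 0.02 0.011 -8;0.004 0.028 0 -9;0.004 0.028 0 -9;0.004 0.028 0 -9;0.004 0.028 0 -9;0.004 0.028 0 -9;0.005 0.028 0 -9;0.005 0.028 0 -9;0.005 0.028 0 -9;0.0045 0.0263 0 -5.1;0 0 0 0;0 0 0 0",
)

```text
time: 21.1
tool_pos: [0.5025, 0.154, 0.2692]
tcp_rot: [3.132, -0.228, -0.004]
wrist_force: [0.5, -0.2, -0.1]
width: 0.601
grip_force: 0.0
```

Run:
```python
from pose import *
pr(); im,P=cloud('wrist')
C=P.reshape(-1,3); q=C[(abs(C[:,0]-.503)<.1)&(abs(C[:,1]-.154)<.06)&(C[:,2]>.19)&(C[:,2]<.22)]
print(len(q),cv2.minAreaRect((q[:,:2]*1000).astype(np.float32)),np.percentile(q[:,2],[50,98]))
```

```text
t 21.1 pos [502.5 154.  269.2] ytool deg -98.3 zt [-0.002 -0.001 -1.   ] q [ 0.25 -0.03  1.89 -0.    1.29  1.97] w 0.601 F [ 0.5 -0.2 -0.1] g 0.0
6235 ((502.3552551269531, 154.7220001220703), (22.179000854492188, 130.8863525390625), 81.5581283569336) [0.2090823  0.21272778]
```

Bar is below the jaws (502.4, 154.7). Descend 71 mm, grip.

Call:
carry_out(
  series="0 0 -0.02 0;0 0.0005 -0.025 0;0 0 -0.02 0;0 0 -0.006 0;0 0 0 0;0 0 0 0",
)

```text
time: 21.9
tool_pos: [0.504, 0.1546, 0.2003]
tcp_rot: [-3.133, 0.232, -0.002]
wrist_force: [0.1, 0.3, -0.3]
width: 0.601
grip_force: 0.0
```

Call:
carry_out(
  series="0 0 0 0;0 0 0 0;0 0 0 0;0 0 0 0;0 0 0 0;0 0 0 0",
  jaw=-1,
  grip_force=50,
)

```text
time: 22.65
tool_pos: [0.5037, 0.1544, 0.2003]
tcp_rot: [3.133, -0.232, 0.002]
wrist_force: [-1.3, -1.8, 5.7]
width: 0.165
grip_force: 48.8
```

Call:
carry_out(
  series="-0.0015 -0.0100 0.0031 0;-0.0015 -0.0102 0.0021 0;-0.0016 -0.0104 0.0011 0;-0.0016 -0.0105 0.0001 0;-0.0016 -0.0104 -0.0009 0;-0.0015 -0.0103 -0.0019 0;-0.0015 -0.0101 -0.0029 0;-0.0015 -0.0097 -0.0038 0;-0.0014 -0.0093 -0.0048 0;-0.0013 -0.0088 -0.0057 0;-0.0012 -0.0083 -0.0065 0;-0.0011 -0.0076 -0.0073 0;-0.0010 -0.0069 -0.0080 0;-0.0009 -0.0061 -0.0086 0;-0.0004 -0.0026 -0.0046 0;-0.0004 -0.0026 -0.0045 0;-0.0003 -0.0022 -0.0048 0;-0.0003 -0.0022 -0.0045 0;0 0 0 0;0 0 0 0",
)

```text
time: 25.15
tool_pos: [0.4832, 0.0161, 0.1378]
tcp_rot: [-3.133, 0.232, -0.002]
wrist_force: [-0.1, -0.8, 7.9]
width: 0.169
grip_force: 50.0
```

Call:
carry_out(
  series="0 0 -0.0007 0;0 0 0 0;0 0 -0.0007 0;0 0 0 0;0 0 0 0",
)

```text
time: 25.78
tool_pos: [0.4833, 0.0161, 0.1376]
tcp_rot: [-3.133, 0.232, -0.002]
wrist_force: [-4.3, -1.4, 15.4]
width: 0.17
grip_force: 50.9
```

On the stop (force rises with no travel). Release and withdraw.

Call:
carry_out(
  series="0 0 0 0;0 0 0 0;0 0 0 0;0 0 0 0;0 0 0.01 0;0 0 0.03 0;0 0 0.04 0;0 0 0.04 0;0 0 0.03 0;-0.005 0 0 0;0 0 0 0;0 0 0 0;0 0 0 0",
  jaw=0.3,
)

```text
time: 27.4
tool_pos: [0.4771, 0.0164, 0.2843]
tcp_rot: [3.133, -0.232, -0.004]
wrist_force: [0.5, -0.2, -0.4]
width: 0.651
grip_force: 0.0
```

Run:
```python
from pose import *
pr(); im,P=cloud('wrist')
C=P.reshape(-1,3); q=C[(abs(C[:,0]-.482)<.09)&(abs(C[:,1]-.015)<.09)&(C[:,2]>.133)&(C[:,2]<.165)]
r=cv2.minAreaRect((q[:,:2]*1000).astype(np.float32)); print(len(q),r,np.percentile(q[:,2],[5,50,95]))
if abs(r[0][1]-16.5)<2.5 and abs(np.median(q[:,2])-.1467)<.002: print(bot.finish_job())
```

```text
t 27.4 pos [477.1  16.4 284.3] ytool deg -98.5 zt [-0.002  0.    -1.   ] q [-0.02 -0.14  1.96 -0.    1.32  1.7 ] w 0.651 F [ 0.5 -0.2 -0.4] g 0.0
3416 ((481.8553161621094, 16.540851593017578), (21.726238250732422, 130.525634765625), 81.42362213134766) [0.14133568 0.14671169 0.15005077]
the job is handed in; nothing more can be done
None
```

The copper handle is settled in the cradle, about 11 mm off centre along the groove (18 mm allowed), the tray is closed again, and the job was handed in at about 27 s; no verdict was returned.

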